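# Find the filter cartridge that rattles and box it for return

## Robot

A 6-joint arm with a two-finger parallel gripper is mounted at the origin on the work surface. World frame = base frame: x ahead of the robot, y to its left, z up, the work surface at z = 0. Lengths are in m, angles in rad, forces in N, time in s.
With the tool pointing down it reaches from about 0.4 to 0.825 m from the base axis. Payload 7 kg.
Tool frame: the origin (TCP) lies on the centre line of the jaws, within the pads' length; the fingertips stand 22 mm ahead of it and the grasp point (between the pads) lies 3 mm ahead of it; z points along the fingers, y is the line along which they close (so a half turn about z gives the same grasp; the last joint's range is limited). The gripper opens to 88 mm and grips with 3 to 60 N. Pads are 19 mm wide; open, the fingers measure 130 mm over their backs; the gripper's body (78 mm by 193 mm) begins 47 mm behind the grasp point.
Start: joints at [-0.828, 0.359, 0.012, 0, -1.224, -0.288], TCP at [0.296, -0.606, 0.249] pointing down, gripper open.
Joint ranges: [-3.07, 3.07], [-1.43, 2.12], [-1.02, 1.25], [-3.03, 1.67], [-3.05, -0], [-3.03, 3.03]. Speed limits (rad/s): [2.39, 2.39, 3.01, 3.14, 3.14, 3.14].

## Interface

Orientations are given as [roll, pitch, yaw] about the fixed x, y, z axes, in that order (R = Rz(yaw) Ry(pitch) Rx(roll)).
In Python, from station import monitor, viewer, order gives the robot as it stands. The module is installed in compiled form; this text tells all that it offers.
- The arm moves only by the tool servo_tool, never from a script. Its argument "targets" is a list of rows, each an object with "angular": the turn, a rotation vector about the tool's x, y, z in degrees, a list of three; "xyz": the shift along the tool's x, y, z in cm, a list of three; "claw": the finger opening in cm, from 0 to 8.76. A call has 1 to 20 rows; each row shifts and turns the commanded pose from where the row before left it, along the tool's axes as they then stand; what a row does not reach is not made up. A row lasts 1/10 s, in which the tool goes at most 50 mm and 8.59 degrees, less where a joint would pass 70% of its speed; a pose out of reach is approached as far as the arm can. A call is refused whole if a number of a shift passes 5 or a number of a turn 8.59, either way. A call with a gripper value outside its range is refused whole. The fingers move at their own pace and stop on an object; "force" is the grip in N (left out, the last holds). Time passes only in rows, so rows that do not move let the fingers close. It gives the time, the measured TCP pose, the force, the opening and the grip force at its end, in the units of the state.
- monitor.get_state(): the state, without advancing time (a new reading comes with each control period).
- viewer.grab_frame(name): name is "scene" or "top" or "wrist"; returns a dict with "color" (420x560x3 uint8, blue, green, red), "fovy" (degrees; the focal length in pixels is half the picture's height over the tangent of half this angle, whatever the lens; pixels are square), "cx", "cy" (the principal point, pixels), "R" (3x3) and "t" (3): a world point X has camera coordinates R X + t. Camera axes: x right, y down, z forward; pixel columns grow to the right and rows downward; lengths in m; the calibration is good to about 2 mm. A picture is of the moment at which its call begins. There is no depth.
- order.job_done(): hands the job in; it is judged then, once.
The state is a dict: "t": time; "q": joint angles; "qd": joint speeds; "joint_efforts": joint torques, N m; "eef_pos": TCP position; "ee_rot": TCP orientation; "force": force on the tool from outside, world axes, zero at the start; "moment": the same for the moment, N m; "width": finger opening in m; "gripper_force": force on a finger pad.
Only numpy, scipy, OpenCV 4.12 (cv2) and the standard library are available. Lean on these libraries where they do the work, as an engineer would, in place of code of your own. Each camera call takes 0.05 s, during which the arm holds its last target. There are 200 camera calls.

## Task

Three identical sealed water-filter cartridges for the cooler lie in the steel rack, and in one of them the core has come loose inside. Lift the cartridges one at a time and rock each gently, end down and then the other end down, to feel for the loose core (do not go by guesswork: the one you send back must have been rocked), and lay the loose one in the cradle in the low cardboard returns carton. The two sound ones must finish lying in bays of the rack; set cartridges down without dropping or knocking them and leave everything else on the table alone.

Things in the scene. Friction and masses are not known exactly. Their poses are not given: they have to be found in the camera images.
- bay0 (a point): Middle of the first bay of the steel rack: where the middle of a seated cartridge lies, 48 mm above the table. x runs along the cartridge, y across the rack, z up. At the start a cartridge lies in each bay, its middle within 3 mm of this point along x.
- bay1 (a point): Middle of the second bay, as bay0, 95 mm from it along y. Cartridges: white plastic cylinders 52 mm in diameter, 150 mm long, plus a 16 mm thick port 20 mm long on each end (190 mm overall), about 350 g each, alike to the eye and nearly alike in weight. A loose core is a 150 g weight free to slide along the cartridge's axis; it may be in any bay.
- bay2 (a point): Middle of the third bay, as bay0, 95 mm from bay1 along y. The loose core starts near mid-travel and slides 60 mm end to end when the axis tips beyond about 15 degrees (25 to 35 degrees moves it in under a second) or is jerked lengthwise. Level, it stays where it slid to: balance about the grasp differs by about 0.09 N m between its ends.
- nest (a point): Middle of the cradle in the carton: where the middle of a cartridge lying in it lies, 53 mm above the table. x runs along the cradle, z up. Its V supports are as in the rack, of cardboard.
- rack: Fixed steel rack, base plate 170 (x) x 255 x 6 mm, origin under its middle. Each bay is two open V supports (faces at 45 degrees), 14 mm wide, 50 mm either side of the bay's middle, tops 40 mm above the table; nothing between them but the base plate, so fingers can straddle the cartridge's middle.
- carton: Fixed open returns carton 260 x 260 mm, walls 75 mm high, 5 mm thick, short flaps outside its x ends; origin under its middle. The cradle lies 45 mm to its +y side, 80 mm from the nearer wall.
- sparebox: Bystander: small cardboard box 90 x 40 x 40 mm, in the carton on the side away from the cradle. Origin under its middle, as for all bystanders. Leave alone.
- pen: Bystander: pen 130 mm long, 12 mm high, between rack and carton. Leave alone. Not listed, also to be left alone: a phone, a can, envelopes with a tape roll, a bottle 200 mm high, all on the far part of the table beyond rack and carton.

How it is judged:
By the outcome, as a careful person would: the job done as asked, in the order asked, and still so for the second after the job is handed in, with the robot touching nothing.
It also fails if it takes over 72 s, if anything falls off the work surface, if the arm or the gripper's body presses on something with over 40 N, if the wrist force passes 120 N, or if a joint passes its speed limit or range.

## Working session

There is one attempt and no reset: what is moved stays moved. The work goes in short steps, Python scripts to look and compute and a tool call to move; the robot and the scene stay as the last step left them, time stands still between calls to the robot, and variables do not carry over. Pictures are saved under pics/ and viewed, at most 10 in all, crops included, and the job is handed in when it is done.

Besides the shell and the picture viewer there is one more tool, called after "Emit:" as name(argument=value, ...) on one line, values as JSON. servo_tool: Moves the arm, as the interface text tells. Its arguments: {"type":"object","properties":{"targets":{"type":"array"},"force":{"type":"number"}},"required":["targets"]}

```bash
mkdir -p pics; cat > h.py <<'E'
import numpy as np, cv2
from station import monitor, viewer, order
from scipy.spatial.transform import Rotation as Ro
def grab(n):
    f=viewer.grab_frame(n); f['f']=f['color'].shape[0]/2/np.tan(np.radians(f['fovy'])/2); return f
def ray(f,u,v,z):
    R=np.array(f['R']);t=np.array(f['t']);c=-R.T@t
    d=R.T@np.array([(u-f['cx'])/f['f'],(v-f['cy'])/f['f'],1]); return c+d*(z-c[2])/d[2]
def proj(f,X):
    p=np.array(f['R'])@np.array(X)+np.array(f['t']); return p[0]/p[2]*f['f']+f['cx'],p[1]/p[2]*f['f']+f['cy']
E
python3 - <<'E'
from h import *
import pickle
fs={n:grab(n) for n in("top","scene")}
pickle.dump(fs,open('f0.pkl','wb'))
for n in fs:
    cv2.imwrite(f'pics/{n}0.png',fs[n]['color']); f=fs[n]; print(n,f['fovy'],f['cx'],f['cy'],-np.array(f['R']).T@f['t'])
s=monitor.get_state(); print(s)
E
```

```text
top 42.490909411999006 286.6639221295746 211.41127004547081 [ 0.38277986 -0.0647723   1.2287742 ]
scene 50.599279179403 275.069842971854 208.62123302791645 [0.82395315 0.4597318  0.73440615]
{'t': 0.1, 'q': array([-8.27875239e-01,  3.59333260e-01,  1.11457238e-02, -3.07354397e-04,
       -1.22411537e+00, -2.88086680e-01]), 'qd': array([-6.21712653e-05,  2.91671571e-05,  1.51906190e-03,  1.56583308e-03,
       -6.07346029e-05,  8.87744747e-04]), 'joint_efforts': array([-1.60262207e-03, -5.84164059e+01,  2.93752509e+01,  7.01556399e+00,
        1.01589775e-02, -3.98751990e-05]), 'eef_pos': array([ 0.29632303, -0.60602036,  0.24770286]), 'ee_rot': array([ 3.14006606e+00, -1.51047239e-04, -2.68686278e+00]), 'force': array([-0.02448134, -0.74699604, -0.80510862]), 'moment': array([0.05458124, 0.00212896, 0.03324735]), 'gripper_force': 0.0, 'width': 0.08744658717534576}
```

View pics/top0.png

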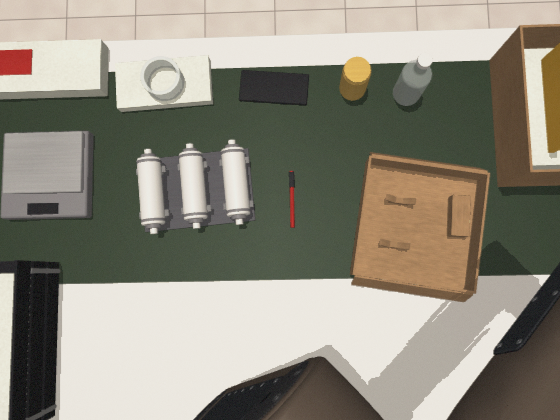

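View pics/scene0.png

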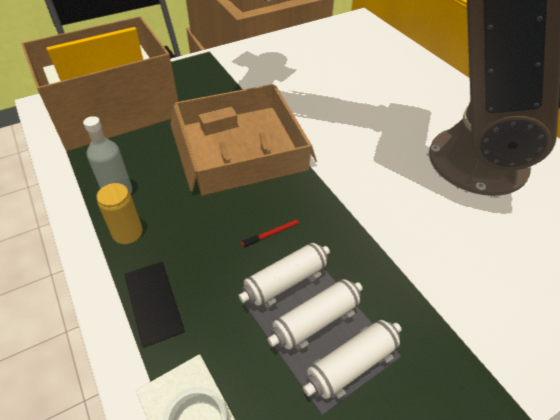

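```bash
python3 - <<'E'
from h import *
import pickle
fs=pickle.load(open('f0.pkl','rb'))
f=fs['top'];im=f['color']
hsv=cv2.cvtColor(im,cv2.COLOR_BGR2HSV)
def blobs(f,box):
    im=f['color'];h=cv2.cvtColor(im,cv2.COLOR_BGR2HSV)
    m=((h[...,2]>120)&(h[...,1]<70)).astype(np.uint8)*255
    k=np.zeros_like(m);x0,y0,x1,y1=box;k[y0:y1,x0:x1]=255;m&=k
    cs,_=cv2.findContours(m,cv2.RETR_EXTERNAL,cv2.CHAIN_APPROX_NONE)
    return [c for c in cs if cv2.contourArea(c)>400]
for n,box,in(("top",(120,130,265,245)),("scene",(225,230,420,410))):
    f=fs[n]
    for c in blobs(f,box):
        r=cv2.minAreaRect(c);P=np.array([ray(f,u,v,.048)[:2] for u,v in c[:,0].astype(float)])
        w=cv2.minAreaRect(P.astype(np.float32)*1000);b=cv2.boxPoints(w)
        print(n,np.round(r[0]),cv2.contourArea(c),'world mm',np.round(w[0],1),np.round(w[1],1),round(w[2],1))
f=fs['top']
# carton outer rim corners, approx via brown mask hull
m=cv2.inRange(hsv,(5,60,40),(22,255,255));m[:,:345]=0;m[:145]=0;m[305:]=0;m[:,495:]=0
c=max(cv2.findContours(m,cv2.RETR_EXTERNAL,cv2.CHAIN_APPROX_NONE)[0],key=cv2.contourArea)
a=cv2.approxPolyDP(cv2.convexHull(c),6,True)[:,0];print(a.tolist())
for u,v in a: print(u,v,np.round(ray(f,u,v,.075)[:2],4))
A=cv2.resize(im[145:305,345:495],None,fx=5,fy=5,interpolation=cv2.INTER_CUBIC)[:800,:800]
cv2.imwrite('pics/cart.png',cv2.resize(A,(560,600)))
E
```

```text
top [150. 191.] 1615.5 world mm [573.7 270.9] [192.1  64.3] 9.5
top [194. 185.] 1617.0 world mm [584.3 172.3] [192.8  65.2] 4.2
top [236. 181.] 1639.5 world mm [590.6  79.3] [192.7  65.3] 4.4
scene [354. 361.] 3421.0 world mm [568.1 275.7] [196.3  64.6] 4.7
scene [316. 315.] 2870.5 world mm [578. 182.] [196.5  66.2] 4.8
scene [286. 276.] 2434.5 world mm [584.4  87.4] [196.2  68.7] 4.9
scene [392. 260.] 1632.5 world mm [389.9 143.3] [141.  102.5] 48.9
[[370, 152], [490, 173], [476, 289], [464, 301], [352, 284]]
370 152 [ 0.6421 -0.2174]
490 173 [ 0.5893 -0.4719]
476 289 [ 0.3437 -0.4273]
464 301 [ 0.3194 -0.401 ]
352 284 [ 0.3592 -0.1687]
```

View pics/cart.png

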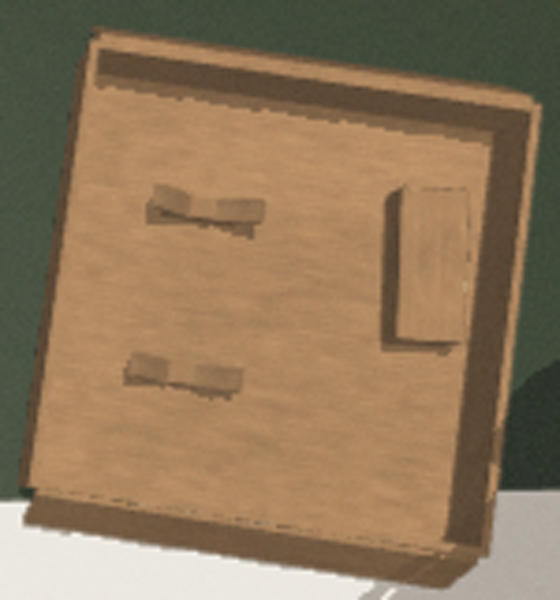

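The top view shows the three cartridges at (150,191), (194,185) and (236,181). The carton spans (370,152) to (470,300), and its V supports are at about (400.7,200) and (394.3,244.5). The scene view agrees. I'll move over the rack and take a wrist view there.

```bash
cat >> h.py <<'E'
def plan(pos,yaw,pitch=0,n=None):
    """shift (cm, tool axes) and rotvec (deg, tool axes) from measured pose to TCP pos, yaw deg, pointing down"""
    s=monitor.get_state(); R=Ro.from_euler('xyz',s['ee_rot']); G=Ro.from_euler('xyz',[180,0,yaw],degrees=True)
    d=R.inv().apply(np.array(pos)-s['eef_pos'])*100; w=(R.inv()*G).as_rotvec(degrees=True)
    print('shift',np.round(d,2),'turn',np.round(w,2),'t',round(s['t'],1))
E
python3 - <<'E'
from h import *
import pickle
f=pickle.load(open('f0.pkl','rb'))['top']
g=lambda x,y:(345+x/3.7333,145+y/3.75)
a,b=[ray(f,*g(*p),.038) for p in((208,208),(184,374))]
print('supports',a,b,'mid',(a+b)/2,'sep',np.linalg.norm(a-b),'yaw',np.degrees(np.arctan2(*(a-b)[1::-1])))
C=[ray(f,*g(*p),.075)[:2] for p in((95,32),(540,100),(487,555),(25,490))]
print(C,[np.linalg.norm(C[i]-C[i-1]) for i in range(4)])
c=np.mean(C,0); ex=(C[0]+C[1]-C[2]-C[3]);y=np.arctan2(ex[1],ex[0]);print('carton',c,np.degrees(y),'nest',c+.045*np.array([-np.sin(y),np.cos(y)]))
plan((.58,.177,.248),-175)
E
```

```text
supports [ 0.53940146 -0.28572515  0.038     ] [ 0.44192537 -0.26736374  0.038     ] mid [ 0.49066342 -0.27654445  0.038     ] sep 0.09919036818325966 yaw -10.667711103650616
[array([ 0.63871907, -0.21819833]), array([ 0.5922157, -0.4713083]), array([ 0.33546057, -0.42565272]), array([ 0.37671992, -0.16868702])] [np.float64(0.266636310947831), np.float64(0.2573464988429357), np.float64(0.26078272826988874), np.float64(0.26025699810490344)]
carton [ 0.48577882 -0.32096159] -10.395475956082487 nest [ 0.49389868 -0.27670023]
shift [-5.988e+01  5.789e+01  5.000e-02] turn [ 8.000e-02 -2.000e-02  2.105e+01] t 0.1
```

Emit:
servo_tool(targets=[{"angular":[0,0,0],"xyz":[-3.33,3.21,0],"claw":7.2},{"angular":[0,0,0],"xyz":[-3.33,3.21,0],"claw":7.2},{"angular":[0,0,0],"xyz":[-3.33,3.21,0],"claw":7.2},{"angular":[0,0,0],"xyz":[-3.33,3.21,0],"claw":7.2},{"angular":[0,0,0],"xyz":[-3.33,3.21,0],"claw":7.2},{"angular":[0,0,0],"xyz":[-3.33,3.21,0],"claw":7.2},{"angular":[0,0,0],"xyz":[-3.33,3.21,0],"claw":7.2},{"angular":[0,0,0],"xyz":[-3.33,3.21,0],"claw":7.2},{"angular":[0,0,0],"xyz":[-3.33,3.21,0],"claw":7.2},{"angular":[0,0,0],"xyz":[-3.33,3.21,0],"claw":7.2},{"angular":[0,0,0],"xyz":[-3.33,3.21,0],"claw":7.2},{"angular":[0,0,0],"xyz":[-3.33,3.21,0],"claw":7.2},{"angular":[0,0,0],"xyz":[-3.33,3.21,0],"claw":7.2},{"angular":[0,0,0],"xyz":[-3.33,3.21,0],"claw":7.2},{"angular":[0,0,0],"xyz":[-3.33,3.21,0],"claw":7.2},{"angular":[0,0,0],"xyz":[-3.33,3.21,0],"claw":7.2},{"angular":[0,0,0],"xyz":[-3.33,3.21,0],"claw":7.2},{"angular":[0,0,0],"xyz":[-3.33,3.21,0],"claw":7.2},{"angular":[0,0,7],"xyz":[0,0,0],"claw":7.2},{"angular":[0,0,7],"xyz":[0,0,0],"claw":7.2}])

```text
t: 2.1
eef_pos: [0.581, 0.1775, 0.2473]
ee_rot: [-3.141, -0.002, -2.934]
force: [0.4, -0.2, 0.1]
width: 0.0719
gripper_force: 0.0
```

Emit:
servo_tool(targets=[{"angular":[0,0,7],"xyz":[0,0,0],"claw":7.2},{"angular":[0,0,0],"xyz":[0,0,0],"claw":7.2},{"angular":[0,0,0],"xyz":[0,0,0],"claw":7.2}])

```text
t: 2.4
eef_pos: [0.581, 0.1759, 0.2483]
ee_rot: [-3.141, -0.001, -3.05]
force: [-0.8, -0.4, 0.8]
width: 0.0719
gripper_force: 0.0
```

```bash
python3 - <<'E'
from h import *
import pickle
f=grab('wrist');pickle.dump(f,open('f1.pkl','wb'));cv2.imwrite('pics/w1.png',f['color'])
print(f['fovy'],-np.array(f['R']).T@f['t'])
for p in((.571,.273,.048),(.581,.177,.048),(.5875,.0833,.048)):print(proj(f,p))
plan((.58,.177,.248),-175)
E
```

```text
62.177842160391805 [0.50146211 0.16827362 0.38378747]
(np.float64(377.96343349201084), np.float64(182.51974978824012))
(np.float64(280.25378266865573), np.float64(183.5599471470041))
(np.float64(185.1452831160826), np.float64(181.36984624230394))
shift [0.1  0.12 0.04] turn [-0.01 -0.01  0.24] t 2.5
```

View pics/w1.png

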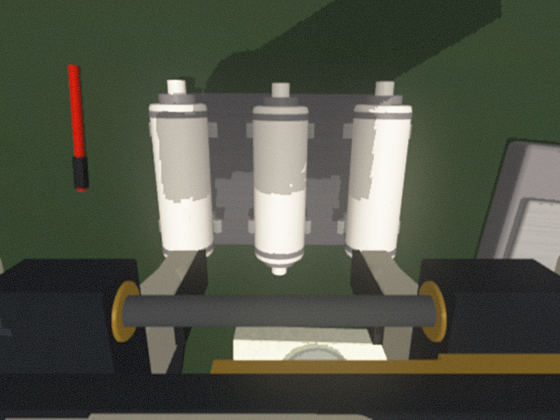

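The wrist view shows the middle cartridge axis running from (280.5,84) to (279,273). The left one is centred at about (182,180) and the right one at about (379,180), both matching the projections. Now I'll cast the rays.

```bash
python3 - <<'E'
from h import *
import pickle
f=pickle.load(open('f1.pkl','rb'))
g=cv2.cvtColor(f['color'],cv2.COLOR_BGR2GRAY)
for v in(140,180,220):
    r=g[v]>105; e=np.flatnonzero(np.diff(r.astype(int))); print(v,[x for x in e if 140<x<420])
for p in((280.5,80),(279,273),(176.5,81),(385,82)): print(p,ray(f,*p,.050))
for p in((280,180),(182,180),(379,180)): print(p,ray(f,*p,.048))
E
```

```text
140 [np.int64(150), np.int64(208), np.int64(252), np.int64(307), np.int64(351), np.int64(408)]
180 [np.int64(154), np.int64(210), np.int64(214), np.int64(228), np.int64(229), np.int64(317), np.int64(318), np.int64(325), np.int64(326), np.int64(339), np.int64(348), np.int64(404)]
220 [np.int64(157), np.int64(228), np.int64(229), np.int64(331), np.int64(337), np.int64(399)]
(280.5, 80) [0.4851673  0.16817506 0.05      ]
(279, 273) [0.67803378 0.18480386 0.05      ]
(176.5, 81) [0.49469414 0.07480033 0.05      ]
(385, 82) [0.47813192 0.26226947 0.05      ]
(280, 180) [0.57743938 0.1764128  0.048     ]
(182, 180) [0.58640057 0.08019269 0.048     ]
(379, 180) [0.56839117 0.27356734 0.048     ]
```

Emit:
servo_tool(targets=[{"angular":[0,0,0.2],"xyz":[0,0,4.5],"claw":7.2},{"angular":[0,0,0],"xyz":[0,0.05,4.5],"claw":7.2},{"angular":[0,0,0],"xyz":[0,0,4.5],"claw":7.2},{"angular":[0,0,0],"xyz":[0,0,3.2],"claw":7.2},{"angular":[0,0,0],"xyz":[0,0,2],"claw":7.2},{"angular":[0,0,0],"xyz":[0,0,1],"claw":7.2},{"angular":[0,0,0],"xyz":[0,0,0],"claw":7.2},{"angular":[0,0,0],"xyz":[0,0,0],"claw":7.2}])

```text
t: 3.25
eef_pos: [0.5818, 0.1768, 0.0526]
ee_rot: [3.141, 0.001, -3.056]
force: [-0.0, 0.2, 1.1]
width: 0.0721
gripper_force: 0.0
```

Emit:
servo_tool(targets=[{"angular":[0,0,0],"xyz":[0,0,0],"claw":6},{"angular":[0,0,0],"xyz":[0,0,0],"claw":5.4},{"angular":[0,0,0],"xyz":[0,0,0],"claw":4.6},{"angular":[0,0,0],"xyz":[0,0,0],"claw":4.6},{"angular":[0,0,0],"xyz":[0,0,0],"claw":4.6},{"angular":[0,0,0],"xyz":[0,0,0],"claw":4.6}], force=40)

```text
t: 3.85
eef_pos: [0.5814, 0.1767, 0.0524]
ee_rot: [3.141, 0.001, -3.057]
force: [-1.8, 0.1, 6.7]
width: 0.0514
gripper_force: 40.0
```

```bash
cat >> h.py <<'E'
def mom(k=5):
    M=[];F=[]
    for i in range(k):
        viewer.grab_frame('wrist'); s=monitor.get_state(); R=Ro.from_euler('xyz',s['ee_rot'])
        M.append(R.inv().apply(s['moment']));F.append(s['force'])
    print('t',round(s['t'],2),'pos',np.round(s['eef_pos'],4),'rot',np.round(np.degrees(s['ee_rot']),1),'w',round(s['width'],4),'gf',round(s['gripper_force'],1))
    print(' Mtool',np.round(np.mean(M,0),3),'sd',np.round(np.std(M,0),3),'F',np.round(np.mean(F,0),2))
E
python3 -c "
from h import *
mom(1)"
```

```text
t 3.9 pos [0.5814 0.1767 0.0523] rot [ 1.800e+02  1.000e-01 -1.751e+02] w 0.0511 gf 40.0
 Mtool [-0.103  0.521 -0.001] sd [0. 0. 0.] F [-1.68  0.37  5.41]
```

Emit:
servo_tool(targets=[{"angular":[0,0,0],"xyz":[0,0,-0.5],"claw":4.6},{"angular":[0,0,0],"xyz":[0,0,-1.5],"claw":4.6},{"angular":[0,0,0],"xyz":[0,0,-2.5],"claw":4.6},{"angular":[0,0,0],"xyz":[0,0,-3],"claw":4.6},{"angular":[0,0,0],"xyz":[0,0,-2.5],"claw":4.6},{"angular":[0,0,0],"xyz":[0,0,-1.5],"claw":4.6},{"angular":[0,0,0],"xyz":[0,0,-0.5],"claw":4.6},{"angular":[0,0,0],"xyz":[0,0,0],"claw":4.6},{"angular":[0,0,0],"xyz":[0,0,0],"claw":4.6},{"angular":[0,0,0],"xyz":[0,0,0],"claw":4.6}])

```text
t: 4.9
eef_pos: [0.5804, 0.1761, 0.1701]
ee_rot: [-3.141, -0.002, -3.057]
force: [0.3, -0.1, -3.2]
width: 0.0512
gripper_force: 40.0
```

```bash
python3 -c "
from h import *
mom(4)"
```

```text
t 5.1 pos [0.5809 0.1764 0.1709] rot [-1.800e+02 -1.000e-01 -1.751e+02] w 0.0513 gf 40.0
 Mtool [ 0.029 -0.046  0.011] sd [0.007 0.029 0.02 ] F [-0.09 -0.53 -3.73]
```

Emit:
servo_tool(targets=[{"angular":[0,4,0],"xyz":[0,0,0],"claw":4.6},{"angular":[0,7,0],"xyz":[0,0,0],"claw":4.6},{"angular":[0,7,0],"xyz":[0,0,0],"claw":4.6},{"angular":[0,7,0],"xyz":[0,0,0],"claw":4.6},{"angular":[0,5,0],"xyz":[0,0,0],"claw":4.6},{"angular":[0,0,0],"xyz":[0,0,0],"claw":4.6},{"angular":[0,0,0],"xyz":[0,0,0],"claw":4.6},{"angular":[0,0,0],"xyz":[0,0,0],"claw":4.6},{"angular":[0,0,0],"xyz":[0,0,0],"claw":4.6},{"angular":[0,0,0],"xyz":[0,0,0],"claw":4.6},{"angular":[0,0,0],"xyz":[0,0,0],"claw":4.6},{"angular":[0,0,0],"xyz":[0,0,0],"claw":4.6},{"angular":[0,0,0],"xyz":[0,0,0],"claw":4.6}])

```text
t: 6.4
eef_pos: [0.581, 0.1765, 0.1718]
ee_rot: [3.141, -0.523, -3.057]
force: [0.6, 0.5, -3.5]
width: 0.0514
gripper_force: 40.0
```

Emit:
servo_tool(targets=[{"angular":[0,-5,0],"xyz":[0,0,0],"claw":4.6},{"angular":[0,-7,0],"xyz":[0,0,0],"claw":4.6},{"angular":[0,-7,0],"xyz":[0,0,0],"claw":4.6},{"angular":[0,-7,0],"xyz":[0,0,0],"claw":4.6},{"angular":[0,-4,0],"xyz":[0,0,0],"claw":4.6},{"angular":[0,0,0],"xyz":[0,0,0],"claw":4.6},{"angular":[0,0,0],"xyz":[0,0,0],"claw":4.6},{"angular":[0,0,0],"xyz":[0,0,0],"claw":4.6}])

```text
t: 7.2
eef_pos: [0.5816, 0.1767, 0.1714]
ee_rot: [-3.141, -0.001, -3.057]
force: [0.7, 0.3, -3.7]
width: 0.0516
gripper_force: 40.0
```

```bash
python3 -c "
from h import *
mom(4)"
```

```text
t 7.4 pos [0.5816 0.1764 0.1709] rot [-1.800e+02 -1.000e-01 -1.752e+02] w 0.051 gf 40.0
 Mtool [ 0.008 -0.019  0.   ] sd [0.031 0.032 0.027] F [-0.2   0.04 -3.88]
```

Emit:
servo_tool(targets=[{"angular":[0,-4,0],"xyz":[0,0,0],"claw":4.6},{"angular":[0,-7,0],"xyz":[0,0,0],"claw":4.6},{"angular":[0,-7,0],"xyz":[0,0,0],"claw":4.6},{"angular":[0,-7,0],"xyz":[0,0,0],"claw":4.6},{"angular":[0,-5,0],"xyz":[0,0,0],"claw":4.6},{"angular":[0,0,0],"xyz":[0,0,0],"claw":4.6},{"angular":[0,0,0],"xyz":[0,0,0],"claw":4.6},{"angular":[0,0,0],"xyz":[0,0,0],"claw":4.6},{"angular":[0,0,0],"xyz":[0,0,0],"claw":4.6},{"angular":[0,0,0],"xyz":[0,0,0],"claw":4.6},{"angular":[0,0,0],"xyz":[0,0,0],"claw":4.6},{"angular":[0,0,0],"xyz":[0,0,0],"claw":4.6},{"angular":[0,0,0],"xyz":[0,0,0],"claw":4.6}])

```text
t: 8.7
eef_pos: [0.5991, 0.1614, 0.1816]
ee_rot: [-3.115, 0.446, -3.067]
force: [0.7, 0.0, -4.4]
width: 0.0507
gripper_force: 40.0
```

Emit:
servo_tool(targets=[{"angular":[0,5,0],"xyz":[0,0,0],"claw":4.6},{"angular":[0,7,0],"xyz":[0,0,0],"claw":4.6},{"angular":[0,7,0],"xyz":[0,0,0],"claw":4.6},{"angular":[0,7,0],"xyz":[0,0,0],"claw":4.6},{"angular":[0,4,0],"xyz":[0,0,0],"claw":4.6},{"angular":[0,0,0],"xyz":[0,0,0],"claw":4.6},{"angular":[0,0,0],"xyz":[0,0,0],"claw":4.6},{"angular":[0,0,0],"xyz":[0,0,0],"claw":4.6}])

```text
t: 9.5
eef_pos: [0.6053, 0.1532, 0.1846]
ee_rot: [-3.104, -0.009, -3.09]
force: [0.1, -0.8, -3.1]
width: 0.0509
gripper_force: 40.0
```

```bash
python3 -c "
from h import *
mom(4)"
```

```text
t 9.7 pos [0.6055 0.1535 0.1854] rot [-177.9   -0.5 -177. ] w 0.0516 gf 40.0
 Mtool [-0.154 -0.05  -0.019] sd [0.015 0.024 0.031] F [-0.   -0.37 -3.72]
```

```bash
python3 -c "
from h import *
print(np.round(monitor.get_state()['q'],3))
plan((.5815,.1765,.171),-175.1)"
```

```text
[ 0.577  0.332 -0.191  0.032 -1.074 -2.111]
shift [2.27 2.47 1.37] turn [-2.14 -0.55 -1.93] t 9.7
```

Emit:
servo_tool(targets=[{"angular":[-0.5,-0.15,-0.5],"xyz":[0.5,0.6,0.3],"claw":4.6},{"angular":[-0.5,-0.15,-0.5],"xyz":[0.6,0.6,0.4],"claw":4.6},{"angular":[-0.5,-0.15,-0.5],"xyz":[0.6,0.6,0.4],"claw":4.6},{"angular":[-0.5,-0.1,-0.4],"xyz":[0.6,0.6,0.3],"claw":4.6},{"angular":[0,0,0],"xyz":[0,0,0],"claw":4.6},{"angular":[0,0,0],"xyz":[0,0,0],"claw":4.6},{"angular":[0,0,0],"xyz":[0,0,0],"claw":4.6}])

```text
t: 10.4
eef_pos: [0.5819, 0.1757, 0.1708]
ee_rot: [-3.139, -0.001, -3.057]
force: [0.2, 0.0, -3.5]
width: 0.0512
gripper_force: 40.0
```

```bash
python3 -c "
from h import *
mom(6);plan((.5815,.1765,.171),-175.1)"
```

```text
t 10.7 pos [0.5817 0.1755 0.1705] rot [-1.799e+02 -1.000e-01 -1.752e+02] w 0.0512 gf 40.0
 Mtool [-0.005 -0.017  0.006] sd [0.025 0.031 0.032] F [-0.26 -0.13 -3.37]
shift [ 0.01  0.1  -0.05] turn [-0.15 -0.06 -0.08] t 10.7
```

Cartridge B (middle) is sound: the moment is unchanged between ends (-0.019 against -0.017). I'll set it back and take C, the one nearest the carton.

Emit:
servo_tool(targets=[{"angular":[0,0,0],"xyz":[0,0.05,1.5],"claw":4.6},{"angular":[0,0,0],"xyz":[0,0.05,3],"claw":4.6},{"angular":[0,0,0],"xyz":[0,0,3],"claw":4.6},{"angular":[0,0,0],"xyz":[0,0,2],"claw":4.6},{"angular":[0,0,0],"xyz":[0,0,1],"claw":4.6},{"angular":[0,0,0],"xyz":[0,0,0.5],"claw":4.6},{"angular":[0,0,0],"xyz":[0,0,0.4],"claw":4.6},{"angular":[0,0,0],"xyz":[0,0,0.4],"claw":4.6},{"angular":[0,0,0],"xyz":[0,0,0.1],"claw":4.6},{"angular":[0,0,0],"xyz":[0,0,0],"claw":4.6}])

```text
t: 11.7
eef_pos: [0.5819, 0.1768, 0.0525]
ee_rot: [-3.14, 0.001, -3.057]
force: [0.2, 0.5, 0.3]
width: 0.0513
gripper_force: 40.0
```

```bash
python3 -c "
from h import *
mom(1)"
```

```text
t 11.75 pos [0.5819 0.1768 0.0524] rot [-179.9    0.  -175.1] w 0.0511 gf 40.0
 Mtool [-0.274  0.208 -0.012] sd [0. 0. 0.] F [-0.96  0.97  0.34]
```

Emit:
servo_tool(targets=[{"angular":[0,0,0],"xyz":[0,0,0],"claw":5.5},{"angular":[0,0,0],"xyz":[0,0,0],"claw":6.4},{"angular":[0,0,0],"xyz":[0,0,0],"claw":7.2},{"angular":[0,0,0],"xyz":[0,0,0],"claw":7.2},{"angular":[0,0,0],"xyz":[0,0,-2],"claw":7.2},{"angular":[0,0,0],"xyz":[0,0,-4],"claw":7.2},{"angular":[0,0,0],"xyz":[0,0,-3],"claw":7.2},{"angular":[0,0,0],"xyz":[0,-2.4,0],"claw":7.2},{"angular":[0,0,0],"xyz":[0,-4.6,0],"claw":7.2},{"angular":[0,0,0],"xyz":[0,-2.4,0],"claw":7.2},{"angular":[0,0,0],"xyz":[0,0,0],"claw":7.2},{"angular":[0,0,0],"xyz":[0,0,0],"claw":7.2}])

```text
t: 12.95
eef_pos: [0.5895, 0.0823, 0.1419]
ee_rot: [-3.139, -0.001, -3.059]
force: [-0.5, 0.8, 0.6]
width: 0.072
gripper_force: 0.0
```

```bash
python3 -c "
from h import *
plan((.5895,.0825,.052),-175.1)
f=grab('wrist');cv2.imwrite('pics/w2.png',f['color']);print([proj(f,(.5895-.0955*np.cos(.087),.0825-.0955*.087,.05)),proj(f,(.5815-.095,.1765-.0083,.05))])"
```

```text
shift [-0.01  0.04  8.99] turn [-0.14 -0.05 -0.14] t 12.9
[(np.float64(279.4414891741506), np.float64(72.22952750145464)), (np.float64(434.2041592192479), np.float64(72.27682401815849))]
```

View pics/w2.png

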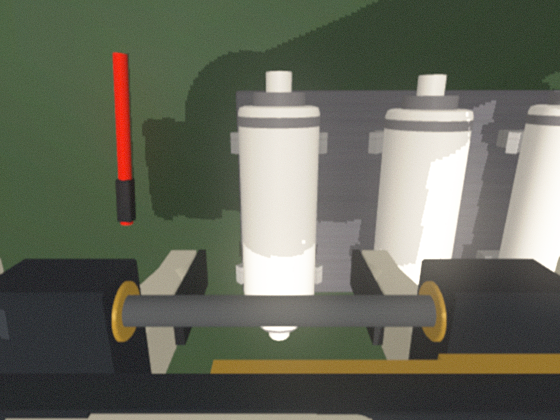

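The wrist view shows C's near port at (279,75), as predicted, with B seated beside it at (432,80). I'll grip C and rock it a little farther out so the wrist has room.

Emit:
servo_tool(targets=[{"angular":[0,0,0],"xyz":[0,0.02,2],"claw":7.2},{"angular":[0,0,0],"xyz":[0,0.02,3.5],"claw":7.2},{"angular":[0,0,0],"xyz":[0,0,2.3],"claw":7.2},{"angular":[0,0,0],"xyz":[0,0,1.2],"claw":7.2},{"angular":[0,0,0],"xyz":[0,0,0],"claw":7.2},{"angular":[0,0,0],"xyz":[0,0,0],"claw":6},{"angular":[0,0,0],"xyz":[0,0,0],"claw":5.4},{"angular":[0,0,0],"xyz":[0,0,0],"claw":4.6},{"angular":[0,0,0],"xyz":[0,0,0],"claw":4.6},{"angular":[0,0,0],"xyz":[0,0,0],"claw":4.6},{"angular":[0,0,0],"xyz":[0,0,0],"claw":4.6},{"angular":[0,0,0],"xyz":[0,0,0],"claw":4.6}], force=40)

```text
t: 14.2
eef_pos: [0.5901, 0.0823, 0.0532]
ee_rot: [-3.139, 0.001, -3.057]
force: [1.4, -5.9, 3.3]
width: 0.0513
gripper_force: 40.0
```

Emit:
servo_tool(targets=[{"angular":[0,0,0],"xyz":[0,0,-0.5],"claw":4.6},{"angular":[0,0,0],"xyz":[0,0,-1.5],"claw":4.6},{"angular":[0,0,0],"xyz":[0,0,-3],"claw":4.6},{"angular":[0,0,0],"xyz":[-0.5,0,-3],"claw":4.6},{"angular":[0,0,0],"xyz":[-1.0,0,-2.5],"claw":4.6},{"angular":[0,0,0],"xyz":[-1.5,0,-2],"claw":4.6},{"angular":[0,0,0],"xyz":[-1,0,-1],"claw":4.6},{"angular":[0,0,0],"xyz":[-0.5,0,-0.5],"claw":4.6},{"angular":[0,0,0],"xyz":[0,0,0],"claw":4.6},{"angular":[0,0,0],"xyz":[0,0,0],"claw":4.6},{"angular":[0,0,0],"xyz":[0,0,0],"claw":4.6}])

```text
t: 15.3
eef_pos: [0.6331, 0.087, 0.1907]
ee_rot: [-3.139, -0.003, -3.057]
force: [-0.3, -0.5, -3.9]
width: 0.0515
gripper_force: 40.0
```

```bash
python3 -c "
from h import *
mom(4)"
```

```text
t 15.5 pos [0.6338 0.0872 0.1913] rot [-1.798e+02 -1.000e-01 -1.752e+02] w 0.0509 gf 40.0
 Mtool [ 0.011 -0.063  0.002] sd [0.011 0.019 0.027] F [ 0.17 -0.13 -3.66]
```

Emit:
servo_tool(targets=[{"angular":[0,4,0],"xyz":[0,0,0],"claw":4.6},{"angular":[0,7,0],"xyz":[0,0,0],"claw":4.6},{"angular":[0,7,0],"xyz":[0,0,0],"claw":4.6},{"angular":[0,7,0],"xyz":[0,0,0],"claw":4.6},{"angular":[0,3,0],"xyz":[0,0,0],"claw":4.6},{"angular":[0,0,0],"xyz":[0,0,0],"claw":4.6},{"angular":[0,0,0],"xyz":[0,0,0],"claw":4.6},{"angular":[0,0,0],"xyz":[0,0,0],"claw":4.6},{"angular":[0,0,0],"xyz":[0,0,0],"claw":4.6},{"angular":[0,0,0],"xyz":[0,0,0],"claw":4.6},{"angular":[0,0,0],"xyz":[0,0,0],"claw":4.6},{"angular":[0,0,0],"xyz":[0,0,0],"claw":4.6},{"angular":[0,0,0],"xyz":[0,0,0],"claw":4.6}])

```text
t: 16.8
eef_pos: [0.6342, 0.0872, 0.1919]
ee_rot: [-3.139, -0.489, -3.058]
force: [-0.6, -0.6, -4.0]
width: 0.051
gripper_force: 40.0
```

Emit:
servo_tool(targets=[{"angular":[0,-3,0],"xyz":[0,0,0],"claw":4.6},{"angular":[0,-7,0],"xyz":[0,0,0],"claw":4.6},{"angular":[0,-7,0],"xyz":[0,0,0],"claw":4.6},{"angular":[0,-7,0],"xyz":[0,0,0],"claw":4.6},{"angular":[0,-4,0],"xyz":[0,0,0],"claw":4.6},{"angular":[0,0,0],"xyz":[0,0,0],"claw":4.6},{"angular":[0,0,0],"xyz":[0,0,0],"claw":4.6},{"angular":[0,0,0],"xyz":[0,0,0],"claw":4.6}])

```text
t: 17.6
eef_pos: [0.6347, 0.0873, 0.1915]
ee_rot: [-3.139, -0.003, -3.057]
force: [0.3, -0.1, -3.4]
width: 0.0514
gripper_force: 40.0
```

```bash
python3 -c "
from h import *
mom(4)"
```

```text
t 17.8 pos [0.6346 0.0872 0.1909] rot [-179.8   -0.2 -175.2] w 0.0512 gf 40.0
 Mtool [ 0.003 -0.035 -0.01 ] sd [0.011 0.008 0.023] F [ 0.3  -0.3  -3.42]
```

Emit:
servo_tool(targets=[{"angular":[0,-4,0],"xyz":[0,0,0],"claw":4.6},{"angular":[0,-5,0],"xyz":[0,0,0],"claw":4.6},{"angular":[0,-5,0],"xyz":[0,0,0],"claw":4.6},{"angular":[0,-5,0],"xyz":[0,0,0],"claw":4.6},{"angular":[0,-5,0],"xyz":[0,0,0],"claw":4.6},{"angular":[0,-4,0],"xyz":[0,0,0],"claw":4.6},{"angular":[0,0,0],"xyz":[0,0,0],"claw":4.6},{"angular":[0,0,0],"xyz":[0,0,0],"claw":4.6},{"angular":[0,0,0],"xyz":[0,0,0],"claw":4.6},{"angular":[0,0,0],"xyz":[0,0,0],"claw":4.6},{"angular":[0,0,0],"xyz":[0,0,0],"claw":4.6},{"angular":[0,0,0],"xyz":[0,0,0],"claw":4.6},{"angular":[0,0,0],"xyz":[0,0,0],"claw":4.6},{"angular":[0,0,0],"xyz":[0,0,0],"claw":4.6}])

```text
t: 19.2
eef_pos: [0.6378, 0.0831, 0.1939]
ee_rot: [-3.131, 0.473, -3.058]
force: [0.2, 0.3, -3.6]
width: 0.0512
gripper_force: 40.0
```

```bash
python3 -c "
from h import *
print(np.round(monitor.get_state()['q'],3))"
```

```text
[ 0.475  0.122 -0.763  0.65  -0.308 -2.551]
```

Emit:
servo_tool(targets=[{"angular":[0,4,0],"xyz":[0,0,0],"claw":4.6},{"angular":[0,5,0],"xyz":[0,0,0],"claw":4.6},{"angular":[0,5,0],"xyz":[0,0,0],"claw":4.6},{"angular":[0,5,0],"xyz":[0,0,0],"claw":4.6},{"angular":[0,5,0],"xyz":[0,0,0],"claw":4.6},{"angular":[0,4,0],"xyz":[0,0,0],"claw":4.6},{"angular":[0,0,0],"xyz":[0,0,0],"claw":4.6},{"angular":[0,0,0],"xyz":[0,0,0],"claw":4.6},{"angular":[0,0,0],"xyz":[0,0,0],"claw":4.6}])

```text
t: 20.1
eef_pos: [0.6384, 0.0811, 0.1944]
ee_rot: [-3.13, -0.003, -3.065]
force: [0.4, 0.6, -3.2]
width: 0.0511
gripper_force: 40.0
```

```bash
python3 -c "
from h import *
mom(4);plan((.5895,.0825,.0525),-175.1)"
```

```text
t 20.3 pos [0.6385 0.0813 0.1951] rot [-179.3   -0.2 -175.6] w 0.0509 gf 40.0
 Mtool [-0.019 -0.024  0.003] sd [0.018 0.021 0.037] F [ 0.03 -0.25 -3.49]
shift [ 4.83  0.67 14.26] turn [-0.68 -0.18 -0.49] t 20.3
```

C is sound too: the change is about 0.01 N m. I'll put it back in its bay.

Emit:
servo_tool(targets=[{"angular":[-0.2,0,-0.2],"xyz":[1,0.2,0.5],"claw":4.6},{"angular":[-0.3,-0.1,-0.2],"xyz":[2,0.3,1],"claw":4.6},{"angular":[-0.2,-0.1,-0.1],"xyz":[1.3,0.2,1.5],"claw":4.6},{"angular":[0,0,0],"xyz":[0.5,0,1.5],"claw":4.6},{"angular":[0,0,0],"xyz":[0,0,0],"claw":4.6},{"angular":[0,0,0],"xyz":[0,0,0],"claw":4.6}])

```text
t: 20.9
eef_pos: [0.5904, 0.0842, 0.1501]
ee_rot: [3.142, -0.0, -3.056]
force: [0.7, -0.2, -2.8]
width: 0.0517
gripper_force: 40.0
```

```bash
python3 -c "
from h import *
plan((.5900,.0825,.0525),-175.1)"
```

```text
shift [ 0.05 -0.17  9.76] turn [ 0.   -0.02  0.02] t 20.9
```

Emit:
servo_tool(targets=[{"angular":[0,0,0],"xyz":[0,-0.15,1.5],"claw":4.6},{"angular":[0,0,0],"xyz":[0,0,3],"claw":4.6},{"angular":[0,0,0],"xyz":[0,0,2.5],"claw":4.6},{"angular":[0,0,0],"xyz":[0,0,1],"claw":4.6},{"angular":[0,0,0],"xyz":[0,0,0.6],"claw":4.6},{"angular":[0,0,0],"xyz":[0,0,0.5],"claw":4.6},{"angular":[0,0,0],"xyz":[0,0,0.4],"claw":4.6},{"angular":[0,0,0],"xyz":[0,0,0.3],"claw":4.6},{"angular":[0,0,0],"xyz":[0,0,0],"claw":4.6},{"angular":[0,0,0],"xyz":[0,0,0],"claw":4.6}])

```text
t: 21.9
eef_pos: [0.5915, 0.0823, 0.0531]
ee_rot: [-3.142, 0.001, -3.056]
force: [-1.1, -4.7, 4.2]
width: 0.0513
gripper_force: 40.0
```

Emit:
servo_tool(targets=[{"angular":[0,0,0],"xyz":[0,0,0],"claw":5.5},{"angular":[0,0,0],"xyz":[0,0,0],"claw":6.4},{"angular":[0,0,0],"xyz":[0,0,0],"claw":7.2},{"angular":[0,0,0],"xyz":[0,0,0],"claw":7.2},{"angular":[0,0,0],"xyz":[0,0,-2],"claw":7.2},{"angular":[0,0,0],"xyz":[0,0,-4],"claw":7.2},{"angular":[0,0,0],"xyz":[0,0,-3],"claw":7.2},{"angular":[0,0,0],"xyz":[0,2.9,0],"claw":7.2},{"angular":[0,0,0],"xyz":[0.1,4.5,0],"claw":7.2},{"angular":[0,0,0],"xyz":[0,4.5,0],"claw":7.2},{"angular":[0,0,0],"xyz":[0,4.5,0],"claw":7.2},{"angular":[0,0,0],"xyz":[0,2.5,0],"claw":7.2},{"angular":[0,0,0],"xyz":[0,0,0],"claw":7.2},{"angular":[0,0,0],"xyz":[0,0,0],"claw":7.2}])

```text
t: 23.3
eef_pos: [0.573, 0.2714, 0.1413]
ee_rot: [-3.142, -0.001, -3.055]
force: [-1.2, 0.1, 0.1]
width: 0.0723
gripper_force: 0.0
```

```bash
python3 -c "
from h import *
plan((.5735,.2705,.052),-175.1)
f=grab('wrist')
g=cv2.cvtColor(f['color'],cv2.COLOR_BGR2GRAY)
for v in(78,140,160,200):
    e=np.flatnonzero(np.diff((g[v]>105).astype(int))); print(v,e[(e>60)&(e<500)])
for p in ((.5735,.2705),(.5815,.1765)): print([np.round(proj(f,(p[0]+a*np.cos(.087),p[1]+a*.087,.048)),1) for a in(-.095,-.04,-.02)])"
```

```text
shift [-0.05 -0.1   8.93] turn [-0.01 -0.08  0.07] t 23.3
78 [110 139 265 292]
140 [ 66  67  73 189 229 327]
160 [ 64 177 238 319 496]
200 [ 73 180 239 317 483]
[array([277.8,  73.9]), array([277.8, 162.7]), array([277.8, 192. ])]
[array([124.4,  73.5]), array([135.3, 162.3]), array([138.8, 191.6])]
```

Emit:
servo_tool(targets=[{"angular":[0,0,0],"xyz":[0,-0.08,2],"claw":7.2},{"angular":[0,0,0],"xyz":[-0.05,0,3.5],"claw":7.2},{"angular":[0,0,0],"xyz":[0,0,2.3],"claw":7.2},{"angular":[0,0,0],"xyz":[0,0,1.1],"claw":7.2},{"angular":[0,0,0],"xyz":[0,0,0],"claw":7.2},{"angular":[0,0,0],"xyz":[0,0,0],"claw":6},{"angular":[0,0,0],"xyz":[0,0,0],"claw":5.4},{"angular":[0,0,0],"xyz":[0,0,0],"claw":4.6},{"angular":[0,0,0],"xyz":[0,0,0],"claw":4.6},{"angular":[0,0,0],"xyz":[0,0,0],"claw":4.6},{"angular":[0,0,0],"xyz":[0,0,0],"claw":4.6},{"angular":[0,0,0],"xyz":[0,0,0],"claw":4.6}], force=40)

```text
t: 24.55
eef_pos: [0.5747, 0.2714, 0.0541]
ee_rot: [3.14, 0.002, -3.056]
force: [-2.1, 4.5, 5.8]
width: 0.0513
gripper_force: 40.0
```

Emit:
servo_tool(targets=[{"angular":[0,0,0],"xyz":[0,0,-0.5],"claw":4.6},{"angular":[0,0,0],"xyz":[0,0,-1.5],"claw":4.6},{"angular":[0,0,0],"xyz":[0,0,-3],"claw":4.6},{"angular":[0,0,0],"xyz":[0,0,-3],"claw":4.6},{"angular":[0,0,0],"xyz":[0,0,-2.5],"claw":4.6},{"angular":[0,0,0],"xyz":[0,0,-2],"claw":4.6},{"angular":[0,0,0],"xyz":[0,0,-1],"claw":4.6},{"angular":[0,0,0],"xyz":[0,0,-0.5],"claw":4.6},{"angular":[0,0,0],"xyz":[0,0,0],"claw":4.6},{"angular":[0,0,0],"xyz":[0,0,0],"claw":4.6},{"angular":[0,0,0],"xyz":[0,0,0],"claw":4.6}])

```text
t: 25.65
eef_pos: [0.5736, 0.2697, 0.1913]
ee_rot: [-3.141, -0.003, -3.056]
force: [0.2, 0.1, -3.9]
width: 0.0511
gripper_force: 40.0
```

Emit:
servo_tool(targets=[{"angular":[0,4,0],"xyz":[0,0,0],"claw":4.6},{"angular":[0,7,0],"xyz":[0,0,0],"claw":4.6},{"angular":[0,7,0],"xyz":[0,0,0],"claw":4.6},{"angular":[0,7,0],"xyz":[0,0,0],"claw":4.6},{"angular":[0,3,0],"xyz":[0,0,0],"claw":4.6},{"angular":[0,0,0],"xyz":[0,0,0],"claw":4.6},{"angular":[0,0,0],"xyz":[0,0,0],"claw":4.6},{"angular":[0,0,0],"xyz":[0,0,0],"claw":4.6},{"angular":[0,0,0],"xyz":[0,0,0],"claw":4.6},{"angular":[0,0,0],"xyz":[0,0,0],"claw":4.6},{"angular":[0,0,0],"xyz":[0,0,0],"claw":4.6},{"angular":[0,0,0],"xyz":[0,0,0],"claw":4.6},{"angular":[0,0,0],"xyz":[0,0,0],"claw":4.6}])

```text
t: 26.95
eef_pos: [0.574, 0.2702, 0.1929]
ee_rot: [3.141, -0.489, -3.056]
force: [0.2, -0.1, -3.5]
width: 0.051
gripper_force: 40.0
```

Emit:
servo_tool(targets=[{"angular":[0,-3,0],"xyz":[0,0,0],"claw":4.6},{"angular":[0,-7,0],"xyz":[0,0,0],"claw":4.6},{"angular":[0,-7,0],"xyz":[0,0,0],"claw":4.6},{"angular":[0,-7,0],"xyz":[0,0,0],"claw":4.6},{"angular":[0,-4,0],"xyz":[0,0,0],"claw":4.6},{"angular":[0,0,0],"xyz":[0,0,0],"claw":4.6},{"angular":[0,0,0],"xyz":[0,0,0],"claw":4.6},{"angular":[0,0,0],"xyz":[0,0,0],"claw":4.6}])

```text
t: 27.75
eef_pos: [0.5746, 0.2703, 0.1925]
ee_rot: [3.142, -0.002, -3.057]
force: [0.0, 0.8, -4.3]
width: 0.0511
gripper_force: 40.0
```

```bash
python3 -c "
from h import *
mom(4)"
```

```text
t 27.95 pos [0.5747 0.27   0.192 ] rot [-1.800e+02 -1.000e-01 -1.752e+02] w 0.051 gf 40.0
 Mtool [ 0.013 -0.007 -0.   ] sd [0.029 0.024 0.022] F [-0.1  -0.12 -3.78]
```

Emit:
servo_tool(targets=[{"angular":[0,-4,0],"xyz":[0,0,0],"claw":4.6},{"angular":[0,-5,0],"xyz":[0,0,0],"claw":4.6},{"angular":[0,-5,0],"xyz":[0,0,0],"claw":4.6},{"angular":[0,-4,0],"xyz":[0,0,0],"claw":4.6},{"angular":[0,-4,0],"xyz":[0,0,0],"claw":4.6},{"angular":[0,-4,0],"xyz":[0,0,0],"claw":4.6},{"angular":[0,-2,0],"xyz":[0,0,0],"claw":4.6},{"angular":[0,0,0],"xyz":[0,0,0],"claw":4.6},{"angular":[0,0,0],"xyz":[0,0,0],"claw":4.6},{"angular":[0,0,0],"xyz":[0,0,0],"claw":4.6},{"angular":[0,0,0],"xyz":[0,0,0],"claw":4.6},{"angular":[0,0,0],"xyz":[0,0,0],"claw":4.6},{"angular":[0,0,0],"xyz":[0,0,0],"claw":4.6},{"angular":[0,0,0],"xyz":[0,0,0],"claw":4.6},{"angular":[0,0,0],"xyz":[0,0,0],"claw":4.6}])

```text
t: 29.45
eef_pos: [0.5774, 0.2682, 0.1979]
ee_rot: [-3.141, 0.472, -3.054]
force: [0.3, 0.6, -3.4]
width: 0.0514
gripper_force: 40.0
```

Emit:
servo_tool(targets=[{"angular":[0,4,0],"xyz":[0,0,0],"claw":4.6},{"angular":[0,5,0],"xyz":[0,0,0],"claw":4.6},{"angular":[0,5,0],"xyz":[0,0,0],"claw":4.6},{"angular":[0,5,0],"xyz":[0,0,0],"claw":4.6},{"angular":[0,5,0],"xyz":[0,0,0],"claw":4.6},{"angular":[0,4,0],"xyz":[0,0,0],"claw":4.6},{"angular":[0,0,0],"xyz":[0,0,0],"claw":4.6},{"angular":[0,0,0],"xyz":[0,0,0],"claw":4.6},{"angular":[0,0,0],"xyz":[0,0,0],"claw":4.6}])

```text
t: 30.35
eef_pos: [0.5789, 0.2663, 0.1986]
ee_rot: [-3.138, 0.001, -3.057]
force: [0.6, 0.0, -3.5]
width: 0.0508
gripper_force: 40.0
```

```bash
python3 -c "
from h import *
mom(4);plan((.4925,-.2765,.1),-190.5);print(np.round(monitor.get_state()['q'],2))"
```

```text
t 30.55 pos [0.5789 0.2667 0.1993] rot [-179.8    0.  -175.1] w 0.0512 gf 40.0
 Mtool [ 0.011 -0.046  0.009] sd [0.043 0.024 0.022] F [-0.59 -0.26 -3.52]
shift [ 13.24 -53.36  10.07] turn [-0.15  0.07 15.38] t 30.6
[ 0.74  0.33 -0.15  0.   -1.09 -2.23]
```

A's shift (+0.039 N m) has the right sign but is too small to be sure. I'll rock it again with longer holds and more samples.

```bash
python3 -c "
from h import *
mom(8)"
```

```text
t 30.95 pos [0.5795 0.2667 0.1989] rot [-179.8    0.  -175.1] w 0.051 gf 40.0
 Mtool [ 0.004 -0.069 -0.012] sd [0.02  0.027 0.024] F [-0.22 -0.52 -3.79]
```

Emit:
servo_tool(targets=[{"angular":[0,4,0],"xyz":[0,0,0],"claw":4.6},{"angular":[0,7,0],"xyz":[0,0,0],"claw":4.6},{"angular":[0,7,0],"xyz":[0,0,0],"claw":4.6},{"angular":[0,7,0],"xyz":[0,0,0],"claw":4.6},{"angular":[0,6,0],"xyz":[0,0,0],"claw":4.6},{"angular":[0,0,0],"xyz":[0,0,0],"claw":4.6},{"angular":[0,0,0],"xyz":[0,0,0],"claw":4.6},{"angular":[0,0,0],"xyz":[0,0,0],"claw":4.6},{"angular":[0,0,0],"xyz":[0,0,0],"claw":4.6},{"angular":[0,0,0],"xyz":[0,0,0],"claw":4.6},{"angular":[0,0,0],"xyz":[0,0,0],"claw":4.6},{"angular":[0,0,0],"xyz":[0,0,0],"claw":4.6},{"angular":[0,0,0],"xyz":[0,0,0],"claw":4.6}])

```text
t: 32.25
eef_pos: [0.5794, 0.2667, 0.1992]
ee_rot: [-3.138, -0.541, -3.059]
force: [-0.4, 1.3, -4.8]
width: 0.0515
gripper_force: 40.0
```

```bash
python3 -c "
from h import *
mom(6)"
```

```text
t 32.55 pos [0.5795 0.2666 0.1988] rot [-179.8  -31.  -175.3] w 0.0512 gf 40.0
 Mtool [-0.012 -2.407  0.026] sd [0.025 0.044 0.035] F [-0.2  -0.12 -3.75]
```

Emit:
servo_tool(targets=[{"angular":[0,-6,0],"xyz":[0,0,0],"claw":4.6},{"angular":[0,-7,0],"xyz":[0,0,0],"claw":4.6},{"angular":[0,-7,0],"xyz":[0,0,0],"claw":4.6},{"angular":[0,-7,0],"xyz":[0,0,0],"claw":4.6},{"angular":[0,-4,0],"xyz":[0,0,0],"claw":4.6},{"angular":[0,0,0],"xyz":[0,0,0],"claw":4.6},{"angular":[0,0,0],"xyz":[0,0,0],"claw":4.6},{"angular":[0,0,0],"xyz":[0,0,0],"claw":4.6},{"angular":[0,0,0],"xyz":[0,0,0],"claw":4.6}])

```text
t: 33.45
eef_pos: [0.5801, 0.2667, 0.1982]
ee_rot: [-3.138, -0.002, -3.058]
force: [0.8, 0.6, -3.6]
width: 0.0511
gripper_force: 40.0
```

```bash
python3 -c "
from h import *
mom(8)"
```

```text
t 33.85 pos [0.5795 0.2666 0.1987] rot [-179.8   -0.  -175.2] w 0.0514 gf 40.0
 Mtool [ 0.015  0.019 -0.022] sd [0.016 0.043 0.035] F [ 0.15  0.16 -3.95]
```

The difference is 0.088 N m with the right sign, against about 0.01 for the other two. A is the loose one, and I'll carry it to the carton.

Emit:
servo_tool(targets=[{"angular":[0,0,0],"xyz":[0.3,-1.2,0],"claw":4.6},{"angular":[0,0,0],"xyz":[0.7,-2.6,0],"claw":4.6},{"angular":[0,0,0],"xyz":[0.9,-3.8,0],"claw":4.6},{"angular":[0,0,0],"xyz":[1.0,-4,0],"claw":4.6},{"angular":[0,0,0],"xyz":[1.0,-4,0],"claw":4.6},{"angular":[0,0,0],"xyz":[1.0,-4,0],"claw":4.6},{"angular":[0,0,0],"xyz":[1.0,-4,0],"claw":4.6},{"angular":[0,0,0],"xyz":[1.0,-4,0],"claw":4.6},{"angular":[0,0,0],"xyz":[1.0,-4,0],"claw":4.6},{"angular":[0,0,0],"xyz":[1.0,-4,0],"claw":4.6},{"angular":[0,0,0],"xyz":[1.0,-4,0],"claw":4.6},{"angular":[0,0,0],"xyz":[1.0,-4,0],"claw":4.6},{"angular":[0,0,0],"xyz":[1.0,-4,0],"claw":4.6},{"angular":[0,0,0],"xyz":[0.9,-3.2,0],"claw":4.6},{"angular":[0,0,0],"xyz":[0.4,-1.8,0],"claw":4.6},{"angular":[0,0,3],"xyz":[0,-0.7,0],"claw":4.6},{"angular":[0,0,5],"xyz":[0,0,1.5],"claw":4.6},{"angular":[0,0,5],"xyz":[0,0,2],"claw":4.6},{"angular":[0,0,2.4],"xyz":[0,0,1.5],"claw":4.6},{"angular":[0,0,0],"xyz":[0,0,0],"claw":4.6}])

```text
t: 35.85
eef_pos: [0.4911, -0.2756, 0.1486]
ee_rot: [-3.139, -0.003, 2.956]
force: [0.1, -0.5, -3.9]
width: 0.0512
gripper_force: 40.0
```

Emit:
servo_tool(targets=[{"angular":[0,0,0],"xyz":[0,0,0],"claw":4.6},{"angular":[0,0,0],"xyz":[0,0,0],"claw":4.6}])

```text
t: 36.05
eef_pos: [0.4936, -0.276, 0.1517]
ee_rot: [-3.138, 0.003, 2.959]
force: [0.5, -0.3, -3.3]
width: 0.0513
gripper_force: 40.0
```

```bash
python3 - <<'E'
from h import *
import pickle
plan((.492,-.2765,.058),-190.5)
f=grab('wrist');pickle.dump(f,open('f2.pkl','wb'))
im=f['color'].copy()
a=np.radians(-10.5);c=np.array((.492,-.2765));ax=np.array((np.cos(a),np.sin(a)));n=np.array((-np.sin(a),np.cos(a)))
P=c-.05*ax
for s in(-1,1):
    for d in(-.007,.007):
        u=proj(f,[*(c-(.05+d)*ax+s*.034*n),.045]);print(np.round(u,1));cv2.circle(im,tuple(int(x) for x in u),2,(255,0,0),-1)
cv2.imwrite('pics/w3.png',im)
E
```

```text
shift [ 0.17 -0.05  9.37] turn [-0.18  0.15  0.03] t 36.0
[229.5 151.7]
[228.6 131.1]
[327.5 151.9]
[328.4 131.3]
```

View pics/w3.png

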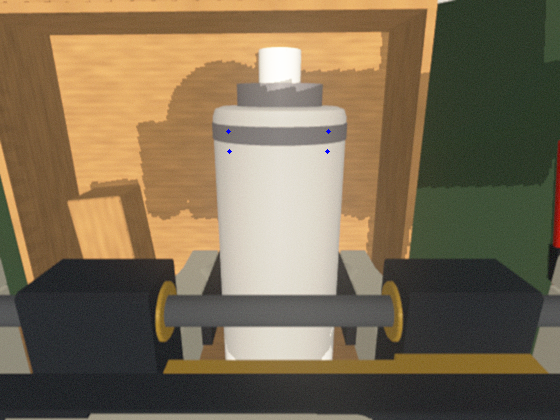

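The wrist view shows the held cartridge in line with the carton. The supports are hidden behind it, so I'll check against the inner floor edges: right (+y) at u≈383, near wall foot at v≈33.

```bash
python3 - <<'E'
from h import *
import pickle
f=pickle.load(open('f2.pkl','rb'))
a=np.radians(-10.5);c=np.array((.492,-.2765));ax=np.array((np.cos(a),np.sin(a)));n=np.array((-np.sin(a),np.cos(a)))
for p,z in(((383,40),.005),((378,150),.005),((200,33),.005),((330,33),.005),((435,20),.075),((413,150),.075)):
    d=ray(f,*p,z)[:2]-c; print(p,'along',round(d@ax,4),'across',round(d@n,4))
# top view: support centre from the two V end-faces
E
```

```text
(383, 40) along -0.1194 across 0.0768
(378, 150) along -0.0386 across 0.0801
(200, 33) along -0.124 across -0.0579
(330, 33) along -0.1241 across 0.0375
(435, 20) along -0.1193 across 0.0854
(413, 150) along -0.0487 across 0.0816
```

Emit:
servo_tool(targets=[{"angular":[-0.1,0,0],"xyz":[0.15,-0.05,1.2],"claw":4.6},{"angular":[-0.1,0,0],"xyz":[0,0,2.5],"claw":4.6},{"angular":[0,0,0],"xyz":[0,0,2.5],"claw":4.6},{"angular":[0,0,0],"xyz":[0,0,1.2],"claw":4.6},{"angular":[0,0,0],"xyz":[0,0,0.5],"claw":4.6},{"angular":[0,0,0],"xyz":[0,0,0.5],"claw":4.6},{"angular":[0,0,0],"xyz":[0,0,0.3],"claw":4.6},{"angular":[0,0,0],"xyz":[0,0,0.3],"claw":4.6},{"angular":[0,0,0],"xyz":[0,0,0],"claw":4.6},{"angular":[0,0,0],"xyz":[0,0,0],"claw":4.6}])

```text
t: 37.1
eef_pos: [0.4921, -0.276, 0.0611]
ee_rot: [3.141, 0.002, 2.958]
force: [0.8, 0.2, -2.2]
width: 0.0515
gripper_force: 40.0
```

Emit:
servo_tool(targets=[{"angular":[0,0,0],"xyz":[0,0,0.1],"claw":4.6},{"angular":[0,0,0],"xyz":[0,0,0.1],"claw":4.6},{"angular":[0,0,0],"xyz":[0,0,0],"claw":4.6},{"angular":[0,0,0],"xyz":[0,0,0],"claw":4.6}])

```text
t: 37.5
eef_pos: [0.4922, -0.2758, 0.0602]
ee_rot: [3.141, 0.003, 2.958]
force: [-2.4, 5.8, 11.4]
width: 0.0512
gripper_force: 40.0
```

```bash
python3 -c "
from h import *
mom(3)"
```

```text
t 37.65 pos [ 0.4922 -0.2758  0.0602] rot [180.    0.2 169.5] w 0.0513 gf 40.0
 Mtool [-1.853  1.353 -0.034] sd [0.026 0.017 0.026] F [-2.73  6.05 11.67]
```

Emit:
servo_tool(targets=[{"angular":[0,0,0],"xyz":[0,0.1,-0.05],"claw":4.6},{"angular":[0,0,0],"xyz":[0,0.05,0],"claw":4.6},{"angular":[0,0,0],"xyz":[0,0,0.05],"claw":4.6},{"angular":[0,0,0],"xyz":[0,0,0],"claw":4.6},{"angular":[0,0,0],"xyz":[0,0,0],"claw":4.6}])

```text
t: 38.15
eef_pos: [0.4922, -0.2748, 0.0594]
ee_rot: [3.142, 0.002, 2.958]
force: [-1.9, 2.9, 7.9]
width: 0.051
gripper_force: 40.0
```

```bash
python3 -c "
from h import *
mom(2)"
```

```text
t 38.25 pos [ 0.4922 -0.2747  0.0594] rot [1.800e+02 1.000e-01 1.695e+02] w 0.0513 gf 40.0
 Mtool [-0.639  0.768 -0.261] sd [0.004 0.005 0.041] F [-1.96  2.42  7.91]
```

Emit:
servo_tool(targets=[{"angular":[0,0,0],"xyz":[0,0,0],"claw":5.3},{"angular":[0,0,0],"xyz":[0,0,0],"claw":5.6},{"angular":[0,0,0],"xyz":[0,0,0],"claw":6.2},{"angular":[0,0,0],"xyz":[0,0,0],"claw":7},{"angular":[0,0,0],"xyz":[0,0,0],"claw":7.4},{"angular":[0,0,0],"xyz":[0,0,0],"claw":7.4},{"angular":[0,0,0],"xyz":[0,0,-1],"claw":7.4},{"angular":[0,0,0],"xyz":[0,0,-2.5],"claw":7.4},{"angular":[0,0,0],"xyz":[0,0,-4],"claw":7.4},{"angular":[0,0,0],"xyz":[0,0,-4.5],"claw":7.4},{"angular":[0,0,0],"xyz":[0,0,-4],"claw":7.4},{"angular":[0,0,0],"xyz":[0,0,-2],"claw":7.4},{"angular":[0,0,0],"xyz":[0,-4,0],"claw":7.4},{"angular":[0,0,0],"xyz":[0,-4.5,0],"claw":7.4},{"angular":[0,0,0],"xyz":[0,-4.5,0],"claw":7.4},{"angular":[0,0,0],"xyz":[0,-4.5,0],"claw":7.4},{"angular":[0,0,0],"xyz":[0,-4.5,0],"claw":7.4},{"angular":[0,0,0],"xyz":[0,-3,0],"claw":7.4},{"angular":[0,0,0],"xyz":[0,0,0],"claw":7.4},{"angular":[0,0,0],"xyz":[0,0,0],"claw":7.4}])

```text
t: 40.25
eef_pos: [0.4451, -0.5209, 0.2383]
ee_rot: [3.141, 0.0, 2.956]
force: [0.3, 0.1, -0.3]
width: 0.0741
gripper_force: 0.0
```

```bash
python3 -c "
from h import *
f=grab('top');cv2.imwrite('pics/top9.png',f['color']);print(monitor.get_state()['eef_pos'])
print(proj(f,(.492,-.275,.053)))"
```

```text
[ 0.44554285 -0.5202212   0.2386083 ]
(np.float64(397.97939073062116), np.float64(221.2539879650791))
```

View pics/top9.png

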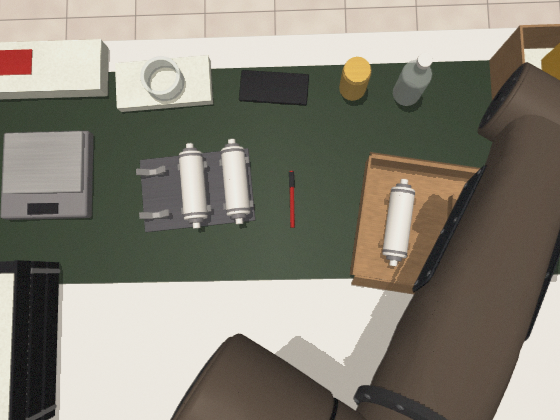

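The final top view shows the loose cartridge lying in the cradle at (399,222), where it should be. B and C sit in their bays at (194,186) and (236,181), and the pen and the other things are undisturbed. I'll hand in the job.

```bash
python3 -c "
from h import *
print(order.job_done())"
```

```text
the job is handed in; nothing more can be done
None
```

I rocked all three cartridges; the loose one was in the bay farthest from the carton (0.088 N m balance shift on a second rocking, about 0.01 or less for the other two), and it now lies in the carton cradle with the two sound ones back in their bays, handed in at about 40 s.

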